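# Put away a stacked pharmacy delivery

## Robot

A 6-joint arm with a two-finger parallel gripper is mounted at the origin on the work surface. World frame = base frame: x ahead of the robot, y to its left, z up, the work surface at z = 0. Lengths are in m, angles in rad, forces in N, time in s.
With the tool pointing down it reaches from about 0.35 to 0.975 m from the base axis. Payload 4.9 kg.
Tool frame: the origin (TCP) lies at the very end of the fingers, on their centre line; the grasp point (between the pads) lies 19 mm behind it (pinch_z is the distance from the TCP to the grasp point, in m); z points along the fingers, y is the line along which they close (so a half turn about z gives the same grasp; the last joint's range is limited). The gripper opens to 85 mm and grips with 20 to 120 N. Pads are 22 mm wide; open, the fingers measure 114 mm over their backs; the gripper's body (76 mm by 85 mm) begins 54 mm behind the grasp point. The pads swing forward as they close: fully open they stand 13 mm farther back than shut.
Start: joints at [-1.398, 0.053, 1.613, -0, 1.476, -0.119], TCP at [0.18, -0.599, 0.231] pointing down, gripper open.
Joint ranges: [-3.01, 3.01], [-1.01, 2.22], [0.06, 2.58], [-1.02, 4.17], [0.09, 2.62], [-3.14, 3.14]. Speed limits (rad/s): [2.57, 2.57, 3.14, 3.14, 3.14, 3.14].

## Interface

Orientations are given as a unit quaternion [w, x, y, z].
In Python, from plant import * gives the robot as it stands. The module is installed in compiled form; this text tells all that it offers.
- The arm moves only by the tool play_rows, never from a script. Its arguments are lists of equal length, an entry for each row: "linear": the shift along the world's x, y, z in m, a list of three; "turn": the turn about the world's z in degrees. A call has 1 to 8 rows; each row shifts and turns the commanded pose from where the row before left it; what a row does not reach is not made up. A row lasts 1/8 s, in which the tool goes at most 62.5 mm and 10.7 degrees, less where a joint would pass 70% of its speed; a pose out of reach is approached as far as the arm can. A call is refused whole if a number of a shift passes 0.0625 or a number of a turn 10.7, either way. A call with a gripper value outside its range is refused whole. "hand" is the finger opening in m, from 0 to 0.0854, set as the call begins (left out, the last holds). The fingers move at their own pace and stop on an object; the grip force is fixed at half the most. Time passes only in rows, so rows that do not move let the fingers close. It gives the time, the measured TCP pose, the force, the opening and the grip force at its end, in the units of the state.
- state(): the state, without advancing time (a new reading comes with each control period).
- grab_frame(name): name is "scene" or "top" or "wrist"; returns the picture (480x640x3 uint8, red, green, blue); there is no depth.
- camera_info(name): a dict with "camera_matrix" (3x3 intrinsics, pixels), "origin" and "attitude" of the camera in the world; the wrist camera has in their place "mount" (4x4, takes a point from camera to tool coordinates, whose origin is the TCP and whose axes are the flange's). Camera axes: x right, y down, z forward; pixel columns grow to the right and rows downward; lengths in m; the calibration is good to about 2 mm. A picture is of the moment at which its call begins: read the wrist's pose just before it. camera_info takes no time and is no camera call.
- job_done(): hands the job in; it is judged then, once.
Trained networks look in the newest picture that a camera, given by its name, has taken for a name from the list of things; names that differ only in an ending like _2 or _b are one class to them, and where a whole thing is asked for, a point or a joint stands for the part that bears it (a point fixed in the world has none). Each returns a list of dicts, best first, with "p" (0 to 1); they miss things now and then, are a little off and sometimes report something else, mostly with a low value. They report only what shows in the picture. A call takes as long as a camera call. They do not tell look-alikes from the thing itself.
- trace(camera, thing): "region" (480x640 bool, what is visible of it) and "location" ([column, row] in pixels, amid what is visible of it).
The state is a dict: "time": time; "joint_pos": joint angles; "joint_vel": joint speeds; "joint_efforts": joint torques, N m; "tool_pos": TCP position; "tool_rot": TCP orientation; "contact_force": force on the tool from outside, world axes, zero at the start; "ft_torque": the same for the moment, N m; "gripper_width": opening from 0.0 (shut) to 1.0 (fully open); "grasp_force": force on a finger pad.
Only numpy, scipy, OpenCV 4.12 (cv2) and the standard library are available. Lean on these libraries where they do the work, as an engineer would, in place of code of your own. Each camera call takes 0.05 s, during which the arm holds its last target. There are 200 camera calls.

## Task

Take the stack of the round jar and three cartons apart and put each one away in the blue tray made for it, the tray whose shape and size fits it closely (the jar in the round dish), standing the same way up as now and flat on the tray's floor. Set each down rather than dropping it, and leave the tape roll and the spray bottle where they are.

Things in the scene. Friction and masses are not known exactly. Their poses are not given: they have to be found in the camera images.
- carton_long: white paper carton with a grey seam on its lid and a grey band round its sides, closed and rigid, 150 long (its x axis), 64 wide (its y axis), 45 high; origin at the centre of its underside, z up. Lowest of the stack, flat on the table; the longest carton. About 0.3 kg. All sizes in mm.
- carton_mid: white paper carton with a grey seam on its lid and a grey band round its sides, closed and rigid, 106 long (its x axis), 58 wide (its y axis), 45 high; origin at the centre of its underside, z up. Second from below, lying roughly centred and lengthwise on the long carton (within about 6 mm and 0.1 rad). About 0.2 kg.
- carton_small: white paper carton with a grey seam on its lid and a grey band round its sides, closed and rigid, 66 long (its x axis), 50 wide (its y axis), 40 high; origin at the centre of its underside, z up. Third from below, lying roughly centred and lengthwise on the middle carton (within about 6 mm and 0.1 rad). About 0.1 kg.
- jar: small round medicine jar of amber glass with a flat aluminium lid, 40 in diameter (straight-sided), 50 high, standing on top of the stack, roughly centred on the small carton. Origin at the centre of its underside, z up. About 0.09 kg.
- tray_long: shallow open plastic tray, blue like the others, fixed to the table: outside 174 by 88 (x by y), inside 168 by 82, walls 3 thick, rim 14 above the table, floor 3 above the table. It fits the long carton with about 9 to spare on every side. Origin at the centre of its underside, on the table; long side along x. Lies anywhere in the work area, turned.
- tray_mid: shallow open plastic tray, blue like the others, fixed to the table: outside 130 by 82 (x by y), inside 124 by 76, walls 3 thick, rim 14 above the table, floor 3 above the table. It fits the middle carton with about 9 to spare on every side. Origin at the centre of its underside, on the table; long side along x. Lies anywhere in the work area, turned.
- tray_small: shallow open plastic tray, blue like the others, fixed to the table: outside 90 by 74 (x by y), inside 84 by 68, walls 3 thick, rim 14 above the table, floor 3 above the table. It fits the small carton with about 9 to spare on every side. Origin at the centre of its underside, on the table; long side along x. Lies anywhere in the work area, turned.
- tray_round: shallow open round plastic dish, blue like the trays, fixed to the table: 64 outside diameter, 58 inside, rim 14 above the table, floor 3 above the table. It fits the jar with about 9 to spare all round. Origin at the centre of its underside, on the table.
- tape_roll: bystander: loose clear roll of packing tape lying flat, 90 in diameter, 35 high; origin at the centre of its underside.
- spray_bottle: bystander: loose white spray bottle with a blue trigger head, standing upright, 62 in diameter, 147 high; origin at the centre of its underside.
Not all that is in view belongs to the job. What is shaped like the carton_small but pink, purple or red is not meant.

How it is judged:
By the outcome, as a careful person would: the job done as asked, in the order asked, and still so for the second after the job is handed in, with the robot touching nothing.
It also fails if it takes over 136 s, if anything falls off the work surface, if the arm or the gripper's body presses on something with over 40 N, if the wrist force passes 120 N, or if a joint passes its speed limit or range.

## Working session

There is one attempt and no reset: what is moved stays moved. The work goes in short steps, Python scripts to look and compute and a tool call to move; the robot and the scene stay as the last step left them, time stands still between calls to the robot, and variables do not carry over. Pictures are saved under pics/ and viewed, at most 14 in all, crops included, and the job is handed in when it is done.

Besides the shell and the picture viewer there is one more tool, called after "Emit:" as name([rows], argument=value, ...), one row to a line, values as JSON. play_rows: Moves the arm, as the interface text tells. Its arguments: {"type":"object","properties":{"linear":{"type":"array","items":{"type":"array","items":{"type":"number"}}},"turn":{"type":"array","items":{"type":"number"}},"hand":{"type":"number"}},"required":["linear","turn"]}

```bash
mkdir -p pics
python3 - <<'E'
from plant import *
import cv2
for n in ("scene","top"):
    cv2.imwrite(f"pics/{n}0.png",grab_frame(n)[:,:,::-1])
    print(n,camera_info(n))
print(camera_info("wrist"))
for t in ["carton_long","carton_mid","carton_small","jar","tray_long","tray_mid","tray_small","tray_round","tape_roll","spray_bottle"]:
    for c in ("top","scene"):
        print(t,c,[(round(d["p"],2),[int(v) for v in d["location"]],int(d["region"].sum())) for d in trace(c,t)])
print(state())
E
```

```text
scene {'camera_matrix': array([[563.55970855,   0.        , 309.70767981],
       [  0.        , 563.55970855, 235.1123521 ],
       [  0.        ,   0.        ,   1.        ]]), 'origin': array([ 1.3735527 , -0.21320769,  0.89021065]), 'attitude': array([-0.30230871,  0.75600258,  0.53768725, -0.21900222])}
top {'camera_matrix': array([[454.11428785,   0.        , 316.98345989],
       [  0.        , 454.11428785, 239.97174687],
       [  0.        ,   0.        ,   1.        ]]), 'origin': array([0.44742387, 0.01794043, 1.19268179]), 'attitude': array([ 0.06334843, -0.7012327 ,  0.7069752 , -0.06667639])}
{'camera_matrix': array([[430.43535329,   0.        , 321.53354924],
       [  0.        , 430.43535329, 237.31381038],
       [  0.        ,   0.        ,   1.        ]]), 'mount': array([[ 7.63576033e-05, -9.55305253e-01, -2.95621156e-01,
         7.59503097e-02],
       [ 9.99999888e-01, -6.48210670e-05,  4.67765916e-04,
         3.95494308e-04],
       [-4.66021716e-04, -2.95621158e-01,  9.55305142e-01,
        -1.43218415e-01],
       [ 0.00000000e+00,  0.00000000e+00,  0.000
[... 1066 characters left out ...]
 'joint_pos': array([-1.39798288e+00,  5.26309420e-02,  1.61289076e+00,  2.56136303e-05,
        1.47601203e+00, -1.19002600e-01]), 'joint_vel': array([-0.00040512,  0.00027172,  0.00028073,  0.00038742, -0.00099509,
       -0.00071565]), 'joint_efforts': array([ 1.42519871e-04, -3.93684733e+01, -3.70466781e+01, -4.39721714e-05,
        5.37891610e-04,  3.70403740e-06]), 'tool_pos': array([ 0.17981028, -0.59855844,  0.23135196]), 'tool_rot': array([2.91074792e-05, 9.89374471e-01, 1.45389666e-01, 1.35373194e-05]), 'contact_force': array([ 0.04978206, -0.10094506,  0.46509798]), 'ft_torque': array([ 0.03337472, -0.01565796,  0.0594864 ]), 'grasp_force': 0.0, 'gripper_width': 1.001313268597974}
```

View pics/top0.png

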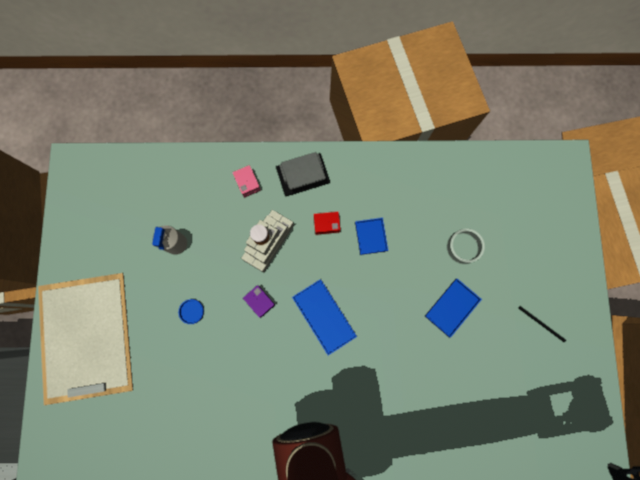

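View pics/scene0.png

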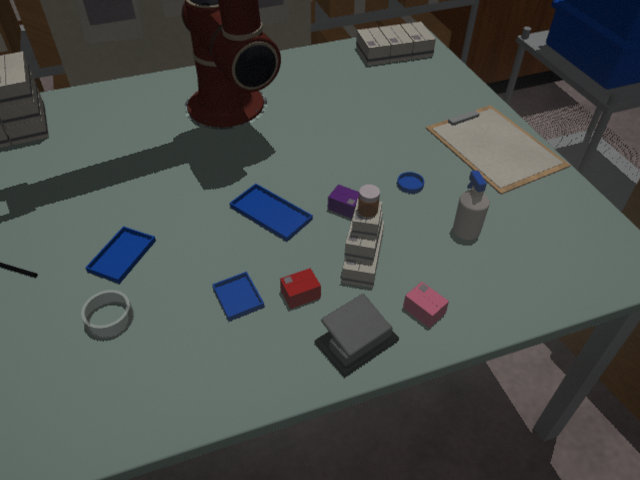

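Top view: stack at (266,240), trays at long (324,317), mid (453,307), small (371,236) and round (191,311). Spray bottle is at (168,238) and the tape roll at (466,246). Look-alikes for the small carton are pink (247,181), red (327,223) and purple (259,301). The white one in the stack, under the jar at (262,233), is the one wanted.

```bash
cat > h.py <<'E'
from plant import *
import numpy as np, cv2
from scipy.spatial.transform import Rotation as R
def q2R(q): return R.from_quat([q[1],q[2],q[3],q[0]]).as_matrix()
def cam(n,s=None):
    i=camera_info(n)
    if n!="wrist": return i["camera_matrix"],q2R(i["attitude"]),np.array(i["origin"])
    s=s or state(); T=i["mount"]; Rt=q2R(s["tool_rot"])
    return i["camera_matrix"],Rt@T[:3,:3],Rt@T[:3,3]+s["tool_pos"]
def p2w(c,px,z):
    K,Rm,o=c; px=np.atleast_2d(px).astype(float)
    d=np.c_[(px-K[:2,2])/[K[0,0],K[1,1]],np.ones(len(px))]@Rm.T
    return (o+d*((z-o[2])/d[:,2])[:,None])[:,:2]
def w2p(c,P):
    K,Rm,o=c; q=(np.atleast_2d(P)-o)@Rm
    return q[:,:2]/q[:,2:]*[K[0,0],K[1,1]]+K[:2,2]
def rect(c,mask,z):
    cs,_=cv2.findContours(mask.astype(np.uint8),cv2.RETR_EXTERNAL,cv2.CHAIN_APPROX_NONE)
    w=p2w(c,max(cs,key=cv2.contourArea)[:,0],z)*1000
    (x,y),(a,b),t=cv2.minAreaRect(w.astype(np.float32))
    if a<b: a,b,t=b,a,t+90
    return [round(float(v),1) for v in (x,y,a,b,(t+90)%180-90)]
def tool(s=None):
    s=s or state(); Rt=q2R(s["tool_rot"])
    return np.round(s["tool_pos"]*1000,1), round(float(np.degrees(np.arctan2(Rt[1,1],Rt[0,1]))),1)  # y axis heading (mod 180)
E
python3 - <<'E'
from h import *
for n in("top","scene"):
    grab_frame(n);c=cam(n)
    for t in ["tray_long","tray_mid","tray_small","tray_round"]:
        for d in trace(n,t)[:1]: print(n,t,rect(c,d["region"],.014))
c=cam("top")
print("jar",p2w(c,[262,231],.18), "mid line", p2w(c,[267,241],.0))
print(tool())
img=grab_frame("top")[190:290,215:320,::-1]
cv2.imwrite("pics/st.png",cv2.resize(img,None,fx=5,fy=5,interpolation=cv2.INTER_CUBIC))
E
```

```text
top tray_long [470.1, -3.5, 176.1, 91.6, 31.1]
top tray_small [678.8, -130.5, 92.4, 77.2, 7.7]
top tray_round [484.6, 337.2, 64.1, 61.3, -87.9]
scene tray_long [475.6, -3.4, 181.4, 97.2, 32.1]
scene tray_mid [495.5, -335.1, 138.6, 93.8, -41.9]
scene tray_small [684.3, -131.1, 103.7, 78.3, 8.5]
scene tray_round [492.3, 335.2, 74.3, 63.6, -41.6]
jar [[0.65776037 0.13728774]] mid line [[0.66778809 0.14478983]]
(array([ 179.8, -598.6,  231.3]), -73.3)
```

View pics/st.png

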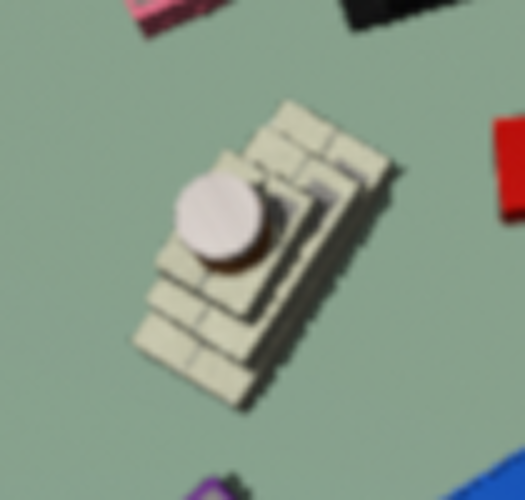

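The crop shows the white stack: jar lid at crop (219,215), which is pixel (258.8,233), with the small, mid and long cartons stepped below. It's the right stack; the coloured boxes stand clear of it.

Run:
```python
from h import *
c=cam("top")
f=lambda a:np.array(a)/5+[215,190]-0.4
print("jar",p2w(c,f([[219,215]]),.18)*1000)
for n,z,q in [("long",.045,[[287,98],[398,168],[245,412],[133,340]]),("mid",.09,[[263,127],[360,185],[250,362],[148,300]]),("small",.13,[[228,150],[312,197],[245,318],[157,265]])]:
    w=p2w(c,f(q),z)*1000; e=(w[0]+w[1]-w[2]-w[3])/2
    print(n,w.mean(0).round(1),np.linalg.norm(e).round(1),np.linalg.norm(w[0]-w[1]).round(1),np.degrees(np.arctan2(e[1],e[0])).round(1))
grab_frame("top")
for t in ("tray_mid",):
    for d in trace("top",t): print(rect(c,d["region"],.014))
img=grab_frame("top"); hsv=cv2.cvtColor(img,cv2.COLOR_RGB2HSV); m=cv2.inRange(hsv,(105,150,60),(125,255,255))
n,l,s,ce=cv2.connectedComponentsWithStats(m)
for i in range(1,n):
    if s[i,4]>150: print(ce[i].round(),s[i,4],rect(c,l==i,.012))
print(tool())
```

```text
jar [[654.10811013 145.419631  ]]
long [661.5 137.8] 148.2 69.0 -31.5
mid [658.3 138.5] 103.2 57.0 -31.9
small [655.9 143.7] 65.5 46.7 -29.4
[485.1, 337.8, 62.9, 61.5, 45.9]
[672.8, 401.9, 96.9, 66.5, 65.9]
[491.0, -335.4, 136.6, 87.1, -42.2]
[371. 236.] 925 [677.6, -132.2, 89.9, 73.5, 7.9]
[157. 237.] 153 [676.8, 432.7, 58.7, 25.7, 6.2]
[453. 307.] 1624 [488.4, -337.5, 130.3, 82.0, -42.1]
[324. 317.] 2303 [468.2, -4.7, 172.0, 87.1, 31.8]
[191. 311.] 484 [484.5, 336.5, 61.8, 60.9, 89.5]
(array([ 179.8, -598.6,  231.3]), -73.3)
```

Emit:
play_rows([
  [0.03,0.046,0.01],
  [0.03,0.046,0.01],
  [0.03,0.046,0.01],
  [0.03,0.046,0.01],
  [0.03,0.046,0.01],
  [0.03,0.046,0],
  [0.03,0.046,0],
  [0.03,0.046,0],
], turn=[-3,-3,-3,-3,-3,-3,-3,-3], hand=0.08)

```text
time: 2.8
tool_pos: [0.4205, -0.229, 0.2817]
tool_rot: [0.0, 0.998, -0.064, 0.0]
contact_force: [1.3, 0.5, 0.0]
gripper_width: 0.933
grasp_force: 0.0
```

Emit:
play_rows([
  [0.03,0.047,0],
  [0.03,0.047,0],
  [0.03,0.047,0],
  [0.03,0.047,0],
  [0.03,0.047,0],
  [0.03,0.047,0],
  [0.03,0.047,0],
  [0.024,0.047,0],
], turn=[-3,-3,-3,-3,-3,-3,-3,-3])

```text
time: 3.8
tool_pos: [0.6547, 0.1472, 0.2812]
tool_rot: [0.0, 0.963, -0.27, 0.0]
contact_force: [0.8, -0.1, -0.5]
gripper_width: 0.941
grasp_force: 0.0
```

```bash
cat > look.py <<'E'
import sys
from h import *
s=state();img=grab_frame("wrist");print(tool(s)); cv2.imwrite(f"pics/{sys.argv[1]}.png",img[:,:,::-1])
c=cam("wrist",s)
for a in sys.argv[2:]:
    n,z=a.split(":")
    for d in trace("wrist",n): print(n,round(d["p"],2),[int(v) for v in d["location"]],rect(c,d["region"],float(z)))
E
python3 look.py w1 jar:.18 carton_small:.13 carton_mid:.09 carton_long:.045
```

```text
(array([654.7, 147.2, 281.2]), -121.4)
jar 0.86 [321, 228] [657.3, 143.3, 48.0, 39.3, -44.8]
carton_small 0.89 [449, 35] [712.6, 18.0, 57.4, 39.0, -85.0]
carton_small 0.72 [162, 54] [798.8, 176.8, 58.1, 40.1, 24.5]
carton_small 0.61 [321, 185] [658.8, 143.5, 69.3, 50.3, -30.9]
carton_mid 0.82 [333, 147] [663.8, 136.7, 95.9, 58.3, -32.9]
carton_long 0.94 [323, 109] [701.2, 117.3, 63.9, 58.2, 58.6]
```

View pics/w1.png

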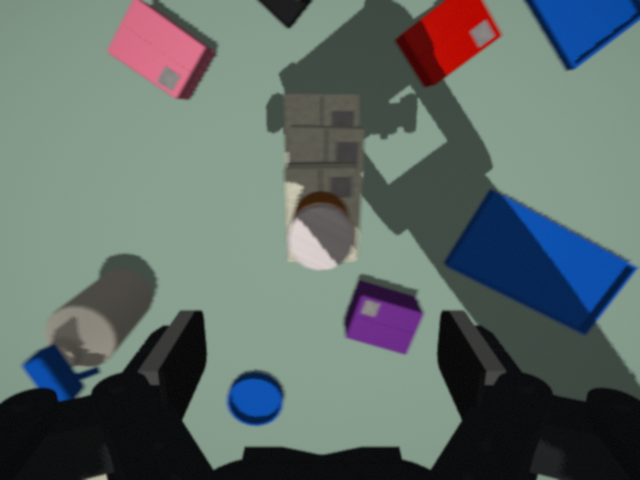

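Wrist view: jar lid centred near (321,237), between the fingers. The small, mid and long cartons show behind it, purple box at (384,317), bottle at (100,310). Going down on the jar.

Emit:
play_rows([
  [0,-0.001,-0.035],
  [0,-0.001,-0.035],
  [0,0,-0.035],
  [0,0,-0.036],
  [0,0,0],
], turn=[0,0,0,0,0])

```text
time: 4.68
tool_pos: [0.651, 0.1417, 0.1366]
tool_rot: [0.001, 0.963, -0.27, -0.003]
contact_force: [-0.2, -0.4, 1.6]
gripper_width: 0.937
grasp_force: 0.0
```

Emit:
play_rows([
  [0,0,0],
  [0,0,0],
  [0,0,0],
  [0,0,0],
  [0,0,0],
  [0,0,0],
], turn=[0,0,0,0,0,0], hand=0.025)

```text
time: 5.42
tool_pos: [0.6554, 0.1436, 0.1434]
tool_rot: [-0.001, 0.963, -0.27, 0.002]
contact_force: [-0.1, -1.1, 5.7]
gripper_width: 0.454
grasp_force: 60.5
```

Emit:
play_rows([
  [0,0,0.01],
  [0,0,0.02],
  [0,0,0.02],
  [-0.03,0.034,0],
  [-0.035,0.04,0],
  [-0.035,0.04,-0.01],
  [-0.035,0.04,-0.03],
  [-0.03,0.034,-0.03],
], turn=[0,0,0,0,0,0,0,0])

```text
time: 6.42
tool_pos: [0.4883, 0.3332, 0.1217]
tool_rot: [-0.001, 0.963, -0.269, 0.001]
contact_force: [1.1, 0.6, -1.0]
gripper_width: 0.452
grasp_force: 60.3
```

Emit:
play_rows([
  [-0.005,0.003,-0.02],
  [0,0,-0.01],
  [0,0,0],
  [0,0,0],
], turn=[0,0,0,0])

```text
time: 6.92
tool_pos: [0.4855, 0.3341, 0.0918]
tool_rot: [-0.001, 0.963, -0.27, 0.001]
contact_force: [-0.1, 0.4, -1.9]
gripper_width: 0.454
grasp_force: 60.4
```

```bash
python3 look.py w2 jar:.05 tray_round:.014
python3 - <<'E'
from h import *
s=state();g=grab_frame("wrist");cv2.imwrite("pics/w2c.png",g[150:480,120:520,::-1])
E
```

```text
(array([485.5, 334.1,  91.8]), -121.4)
jar 0.7 [319, 358] [444.9, 354.9, 98.8, 67.3, -45.4]
tray_round 0.6 [314, 243] [490.4, 335.0, 63.5, 53.5, 62.8]
```

View pics/w2.png

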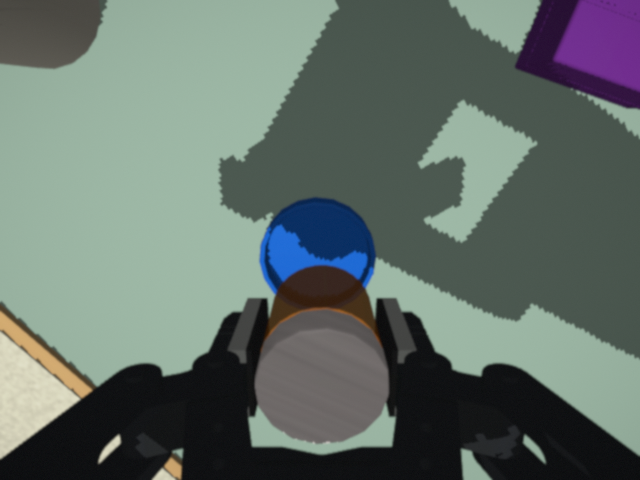

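Wrist view: dish centred near (318,255) below the held jar, whose lid is at (321,377). Sideways they agree within 2 mm; shifting 2–3 mm in y and going down.

Emit:
play_rows([
  [0,0.002,-0.03],
  [0,0.001,-0.025],
  [0,0,-0.01],
  [0,0,-0.005],
  [0,0,-0.003],
  [0,0,0],
  [0,0,0],
], turn=[0,0,0,0,0,0,0])

```text
time: 8.0
tool_pos: [0.4843, 0.3377, 0.0181]
tool_rot: [-0.0, 0.963, -0.27, 0.0]
contact_force: [-0.5, -0.4, -2.3]
gripper_width: 0.454
grasp_force: 60.4
```

Emit:
play_rows([
  [0,0,-0.001],
  [0,0,-0.001],
  [0,0,0],
  [0,0,0],
], turn=[0,0,0,0])

```text
time: 8.5
tool_pos: [0.4841, 0.3376, 0.0164]
tool_rot: [-0.0, 0.963, -0.27, 0.0]
contact_force: [-1.5, -1.6, 5.8]
gripper_width: 0.453
grasp_force: 61.0
```

Emit:
play_rows([
  [0,0,0],
  [0,0,0],
  [0,0,0],
  [0,0,0],
], turn=[0,0,0,0], hand=0.065)

```text
time: 9.0
tool_pos: [0.4837, 0.3374, 0.0152]
tool_rot: [0.0, 0.963, -0.27, -0.0]
contact_force: [-0.1, 0.6, 0.7]
gripper_width: 0.761
grasp_force: 0.0
```

Emit:
play_rows([
  [0,0,0.02],
  [0,0,0.05],
  [0,0,0.05],
  [0.02,-0.02,0.06],
  [0.04,-0.04,0.04],
  [0.04,-0.04,0],
  [0.04,-0.045,0],
  [0.03,-0.04,0],
], turn=[0,0,0,0,0,0,0,0], hand=0.08)

```text
time: 10.0
tool_pos: [0.6502, 0.1558, 0.23]
tool_rot: [-0.0, 0.963, -0.27, 0.001]
contact_force: [0.6, 0.3, 0.3]
gripper_width: 0.935
grasp_force: 0.0
```

```bash
python3 look.py w3 jar:.053 tray_round:.014 carton_small:.13 carton_mid:.09 carton_long:.045
```

```text
(array([650.2, 155.8, 230. ]), -121.3)
jar 0.79 [249, 429] [501.1, 320.4, 65.8, 36.6, -46.8]
tray_round 0.74 [256, 406] [491.9, 331.1, 62.6, 59.3, 50.9]
carton_small 0.94 [332, 217] [657.9, 144.1, 71.0, 51.1, -31.3]
carton_small 0.85 [400, 335] [569.0, 148.2, 55.4, 48.1, 41.0]
carton_small 0.77 [469, 24] [711.2, 25.5, 55.1, 37.2, -84.6]
carton_small 0.68 [149, 35] [793.2, 175.8, 56.5, 37.8, 23.8]
carton_mid 0.91 [339, 140] [670.1, 133.0, 79.6, 57.9, -32.8]
carton_long 0.66 [72, 338] [658.8, 413.9, 168.5, 70.1, -72.4]
carton_long 0.64 [327, 102] [701.8, 117.1, 64.8, 59.5, 59.6]
```

View pics/w3.png

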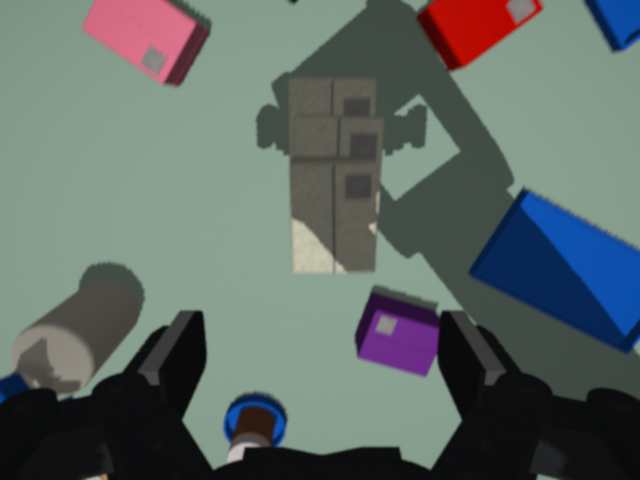

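Jar stands in the dish at (255,420). The small carton's top runs (292–378, 158–272), square to the fingers. Going down on it.

Emit:
play_rows([
  [0.007,-0.012,-0.03],
  [0,0,-0.04],
  [0,0,-0.035],
  [0,0,-0.022],
  [0,0,0],
  [0,0,0],
], turn=[0,0,0,0,0,0])

```text
time: 11.05
tool_pos: [0.6567, 0.1461, 0.103]
tool_rot: [-0.001, 0.963, -0.269, 0.001]
contact_force: [0.7, -1.0, 0.0]
gripper_width: 0.938
grasp_force: 0.0
```

Emit:
play_rows([
  [0,0,0],
  [0,0,0],
  [0,0,0],
  [0,0,0],
  [0,0,0],
], turn=[0,0,0,0,0], hand=0.035)

```text
time: 11.68
tool_pos: [0.657, 0.1456, 0.103]
tool_rot: [-0.001, 0.963, -0.27, 0.002]
contact_force: [0.4, 0.8, 6.6]
gripper_width: 0.569
grasp_force: 64.9
```

Emit:
play_rows([
  [0,0,0.02],
  [0,0,0.03],
  [0.003,-0.034,0],
  [0.003,-0.045,0],
  [0.003,-0.045,0],
  [0.003,-0.045,0],
  [0.003,-0.045,-0.02],
  [0.003,-0.045,-0.03],
], turn=[0,0,6.5,6.5,6.5,6.5,6.5,6.5])

```text
time: 12.68
tool_pos: [0.6748, -0.1153, 0.1028]
tool_rot: [0.001, 0.998, 0.069, 0.002]
contact_force: [0.4, 0.5, -0.9]
gripper_width: 0.574
grasp_force: 64.1
```

Emit:
play_rows([
  [0.002,-0.018,-0.02],
  [0,0,-0.02],
  [0,0,0],
  [0,0,0],
], turn=[0,0,0,0])

```text
time: 13.18
tool_pos: [0.6763, -0.1301, 0.0618]
tool_rot: [0.0, 0.998, 0.068, 0.001]
contact_force: [0.1, -0.0, -0.4]
gripper_width: 0.574
grasp_force: 64.2
```

```bash
python3 look.py w4 tray_small:.014 carton_small:.087
```

```text
(array([ 676.3, -130.1,   61.8]), -82.2)
tray_small 0.58 [328, 201] [704.5, -128.8, 75.7, 40.5, -84.0]
carton_small 0.88 [322, 337] [680.0, -130.1, 78.2, 50.7, 8.2]
carton_small 0.7 [75, 172] [723.8, -54.8, 45.4, 36.6, -85.0]
```

View pics/w4.png

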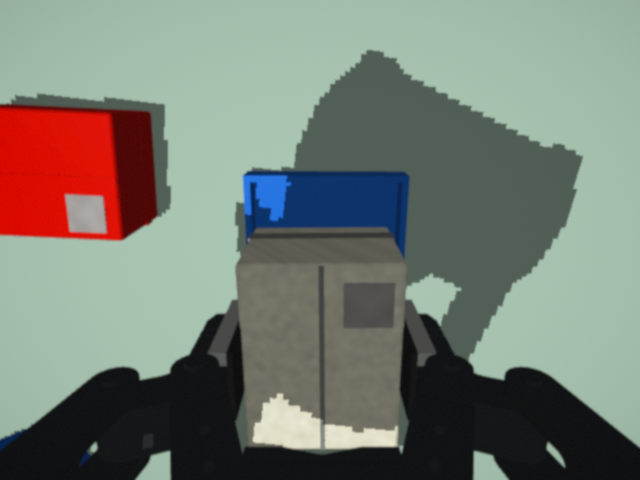

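Wrist view: tray's far edge at (245–408, 174), straight ahead of and in line with the carton (238–405). The red box at (150,170) is clear of the left finger as long as I open narrowly.

Emit:
play_rows([
  [0.001,-0.002,-0.02],
  [0,0,-0.014],
  [0,0,-0.006],
  [0,0,-0.003],
  [0,0,0],
  [0,0,0],
], turn=[0,0,0,0,0,0])

```text
time: 14.08
tool_pos: [0.6772, -0.1337, 0.0186]
tool_rot: [0.0, 0.998, 0.067, 0.001]
contact_force: [0.2, -0.8, -0.9]
gripper_width: 0.57
grasp_force: 64.2
```

Emit:
play_rows([
  [0,0.001,-0.0015],
  [0,0,-0.0015],
  [0,0,0],
  [0,0,0],
], turn=[0,0,0,0])

```text
time: 14.58
tool_pos: [0.6771, -0.1325, 0.016]
tool_rot: [0.0, 0.998, 0.067, 0.0]
contact_force: [-3.2, 0.1, 6.1]
gripper_width: 0.573
grasp_force: 64.8
```

Emit:
play_rows([
  [0,0,0],
  [0,0,0],
  [0,0,0],
  [0,0,0.02],
  [0,0,0.05],
  [0,0,0.055],
  [-0.003,0.03,0.055],
  [-0.003,0.045,0],
], turn=[0,0,0,0,0,0,-6.5,-6.5], hand=0.065)

```text
time: 15.58
tool_pos: [0.6746, -0.0586, 0.2048]
tool_rot: [0.001, 0.999, -0.049, 0.007]
contact_force: [0.9, -0.8, -0.7]
gripper_width: 0.764
grasp_force: 0.0
```

Emit:
play_rows([
  [-0.003,0.05,0],
  [-0.003,0.05,0],
  [-0.003,0.05,0],
  [-0.003,0.045,0],
  [0,0,0],
  [0,0,0],
], turn=[-7,-7,-7,-6,0,0], hand=0.082)

```text
time: 16.32
tool_pos: [0.659, 0.1371, 0.1959]
tool_rot: [-0.0, 0.961, -0.278, 0.001]
contact_force: [-0.2, -1.2, -0.4]
gripper_width: 0.954
grasp_force: 0.0
```

```bash
python3 look.py w5 carton_mid:.09 carton_long:.045
python3 - <<'E'
from h import *
grab_frame("top"); c=cam("top")
for d in trace("top","carton_small"): print(round(d["p"],2),rect(c,d["region"],.043))
E
```

```text
(array([659. , 137.1, 195.9]), -122.2)
carton_mid 0.92 [317, 233] [659.8, 139.5, 109.3, 58.4, -32.6]
carton_long 0.66 [314, 126] [714.9, 108.6, 64.4, 29.6, 61.7]
0.86 [675.5, -129.5, 71.0, 54.0, 6.8]
0.55 [708.8, -12.5, 65.7, 55.8, -85.5]
```

View pics/w5.png

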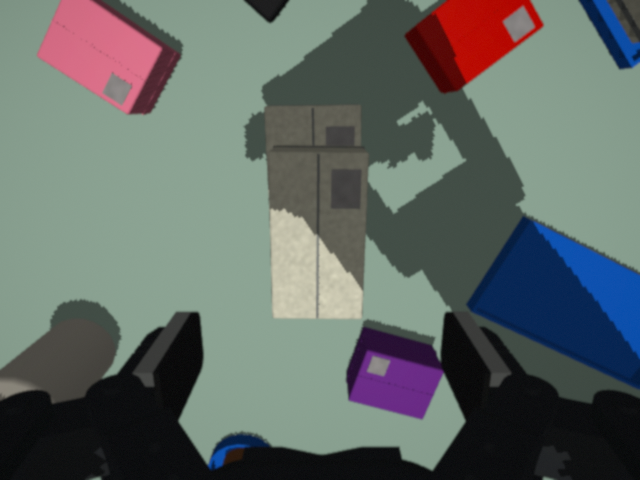

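Mid carton's top spans (270–367, 150–318), square to the fingers. The long carton shows behind it, and purple is clear. The small carton reads as inside its tray. Going down.

Emit:
play_rows([
  [0.001,0.002,-0.04],
  [0,0,-0.04],
  [0,0,-0.036],
  [0,0,-0.02],
  [0,0,0],
  [0,0,0],
], turn=[0,0,0,0,0,0])

```text
time: 17.32
tool_pos: [0.6611, 0.1394, 0.0607]
tool_rot: [-0.001, 0.961, -0.278, 0.001]
contact_force: [-0.1, -0.6, 0.8]
gripper_width: 0.961
grasp_force: 0.0
```

Emit:
play_rows([
  [0,0,0],
  [0,0,0],
  [0,0,0],
  [0,0,0],
  [0,0,0],
], turn=[0,0,0,0,0], hand=0.045)

```text
time: 17.95
tool_pos: [0.6612, 0.1396, 0.061]
tool_rot: [-0.001, 0.961, -0.278, 0.002]
contact_force: [0.2, -0.1, 5.1]
gripper_width: 0.668
grasp_force: 67.2
```

Emit:
play_rows([
  [0,0,0.02],
  [0,0,0.04],
  [-0.012,-0.037,0],
  [-0.018,-0.05,0],
  [-0.018,-0.05,0],
  [-0.018,-0.05,0],
  [-0.018,-0.05,0],
  [-0.018,-0.05,0],
], turn=[0,0,-1,-1,-1,-1,-1,-1])

```text
time: 18.95
tool_pos: [0.5567, -0.1489, 0.1192]
tool_rot: [-0.0, 0.945, -0.328, 0.0]
contact_force: [0.7, 0.6, -2.1]
gripper_width: 0.67
grasp_force: 66.3
```

Emit:
play_rows([
  [-0.018,-0.05,0],
  [-0.018,-0.05,0],
  [-0.018,-0.05,-0.01],
  [-0.016,-0.04,-0.02],
  [0,0,-0.02],
  [0,0,0],
  [0,0,0],
], turn=[-1,-1,-1,-1,0,0,0])

```text
time: 19.82
tool_pos: [0.4883, -0.3366, 0.0692]
tool_rot: [-0.0, 0.933, -0.36, 0.0]
contact_force: [0.1, 0.1, -1.4]
gripper_width: 0.667
grasp_force: 66.3
```

```bash
python3 look.py w6 tray_mid:.014 carton_mid:.1
```

```text
(array([ 488.3, -336.6,   69.2]), -132.2)
tray_mid 0.98 [325, 154] [526.4, -373.4, 83.0, 26.7, 46.7]
carton_mid 0.7 [323, 310] [496.8, -344.2, 92.2, 57.2, -42.7]
```

View pics/w6.png

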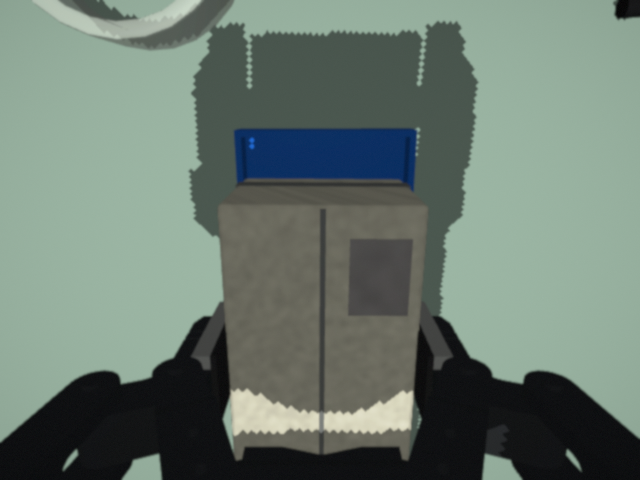

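Wrist view: tray's far end at (236–415, 130), in line with the carton (222–427) and parallel to it. Shifting 3 mm and lowering.

Emit:
play_rows([
  [0.001,-0.003,-0.02],
  [0,0,-0.015],
  [0,0,-0.008],
  [0,0,-0.004],
  [0,0,0],
  [0,0,0],
], turn=[0,0,0,0,0,0])

```text
time: 20.72
tool_pos: [0.4891, -0.341, 0.0223]
tool_rot: [0.0, 0.933, -0.361, 0.001]
contact_force: [-0.2, -0.3, -2.2]
gripper_width: 0.667
grasp_force: 66.4
```

Emit:
play_rows([
  [0,0,-0.0015],
  [0,0,-0.001],
  [0,0,0],
  [0,0,0],
], turn=[0,0,0,0])

```text
time: 21.22
tool_pos: [0.4887, -0.3406, 0.0192]
tool_rot: [0.0, 0.933, -0.361, 0.0]
contact_force: [0.1, 0.3, -2.8]
gripper_width: 0.666
grasp_force: 66.4
```

Emit:
play_rows([
  [0,0.001,-0.001],
  [0,0,-0.001],
  [0,0,0],
  [0,0,0],
], turn=[0,0,0,0])

```text
time: 21.72
tool_pos: [0.4889, -0.3405, 0.0191]
tool_rot: [0.001, 0.933, -0.361, 0.0]
contact_force: [-5.5, -0.2, 7.9]
gripper_width: 0.67
grasp_force: 67.5
```

Emit:
play_rows([
  [0,0,0],
  [0,0,0],
  [0,0,0],
  [0,0,0.02],
  [0,0,0.04],
  [0,0,0.04],
  [0.018,0.04,0.04],
  [0.018,0.05,0],
], turn=[0,0,0,0,0,0,1,1], hand=0.076)

```text
time: 22.72
tool_pos: [0.5278, -0.2511, 0.1643]
tool_rot: [0.001, 0.939, -0.345, 0.006]
contact_force: [0.4, 0.1, -0.3]
gripper_width: 0.892
grasp_force: 0.0
```

Emit:
play_rows([
  [0.018,0.05,0],
  [0.018,0.05,0],
  [0.018,0.05,0],
  [0.018,0.05,0],
  [0.018,0.05,0],
  [0.018,0.05,0],
  [0.018,0.05,0],
  [0.011,0.036,0],
], turn=[1,1,1,1,1,1,1,1], hand=0.0854)

```text
time: 23.72
tool_pos: [0.6625, 0.1388, 0.1591]
tool_rot: [-0.0, 0.961, -0.277, 0.001]
contact_force: [0.1, -0.5, 0.8]
gripper_width: 0.999
grasp_force: 0.0
```

```bash
python3 look.py w7 carton_long:.045
python3 - <<'E'
from h import *
grab_frame("top"); c=cam("top")
for n in("carton_mid","carton_small"):
  for d in trace("top",n): print(n,round(d["p"],2),rect(c,d["region"],.046))
E
```

```text
(array([662.5, 138.8, 159.1]), -122.2)
carton_long 0.91 [317, 220] [662.7, 141.0, 151.3, 64.7, -31.6]
carton_long 0.64 [635, 12] [678.1, -70.8, 17.8, 6.8, 7.8]
carton_mid 0.72 [488.3, -331.3, 111.8, 64.2, -42.2]
carton_mid 0.61 [644.3, -366.6, 95.6, 85.2, -67.4]
carton_small 0.8 [707.3, -12.3, 67.3, 57.8, -86.2]
carton_small 0.75 [674.4, -129.3, 73.7, 56.7, 7.3]
carton_small 0.47 [850.4, 207.1, 45.3, 20.4, -84.4]
```

View pics/w7.png

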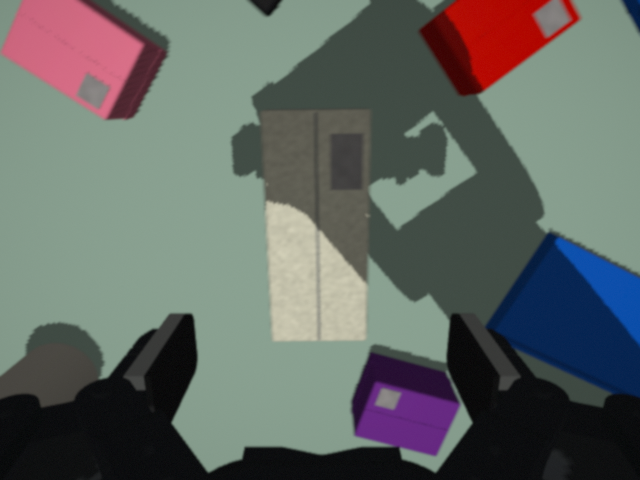

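Long carton's top spans (263–370, 110–340), square to the fingers; purple at (405,400) is clear of the right finger's path. Going down.

Emit:
play_rows([
  [0,0.002,-0.04],
  [0,0,-0.045],
  [0,0,-0.035],
  [0,0,-0.022],
  [0,0,0],
  [0,0,0],
], turn=[0.5,0,0,0,0,0])

```text
time: 24.72
tool_pos: [0.6631, 0.1382, 0.0172]
tool_rot: [-0.001, 0.962, -0.274, 0.001]
contact_force: [0.9, 1.0, 0.2]
gripper_width: 1.005
grasp_force: 0.0
```

Emit:
play_rows([
  [0,0,0],
  [0,0,0],
  [0,0,0],
  [0,0,0],
  [0,0,0],
], turn=[0,0,0,0,0], hand=0.05)

```text
time: 25.35
tool_pos: [0.6637, 0.1388, 0.018]
tool_rot: [-0.001, 0.962, -0.274, 0.002]
contact_force: [0.0, 1.2, 5.7]
gripper_width: 0.732
grasp_force: 70.1
```

Emit:
play_rows([
  [0,0,0.02],
  [0,0,0.03],
  [0,0,0.03],
  [-0.03,-0.022,0],
  [-0.03,-0.022,0],
  [-0.03,-0.022,0],
  [-0.03,-0.022,0],
  [-0.03,-0.022,0],
], turn=[0,0,0,9,9,9,9,9])

```text
time: 26.35
tool_pos: [0.5101, 0.0278, 0.0954]
tool_rot: [0.0, 0.993, 0.118, -0.0]
contact_force: [1.0, -0.8, -2.8]
gripper_width: 0.737
grasp_force: 68.9
```

Emit:
play_rows([
  [-0.03,-0.022,0],
  [-0.014,-0.01,-0.01],
  [0,0,-0.02],
  [0,0,0],
  [0,0,0],
], turn=[9,9.4,0,0,0])

```text
time: 26.98
tool_pos: [0.468, -0.0035, 0.066]
tool_rot: [0.0, 0.962, 0.273, 0.0]
contact_force: [-1.2, -0.1, -3.0]
gripper_width: 0.733
grasp_force: 68.7
```

```bash
python3 look.py w8 tray_long:.014 carton_long:.1
```

```text
(array([468. ,  -3.5,  66. ]), -58.4)
tray_long 0.57 [317, 97] [535.2, 38.4, 88.4, 14.5, -57.5]
carton_long 0.64 [320, 270] [486.2, 7.0, 105.4, 59.8, 31.6]
```

View pics/w8.png

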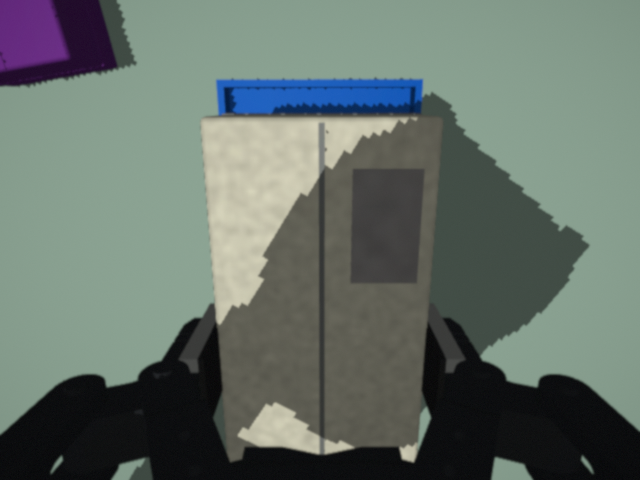

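Wrist view: tray's far rim (218–422, 80), parallel to the carton's top (203–442, 117) and centred on it. Lowering.

Emit:
play_rows([
  [0.001,0.001,-0.02],
  [0,0,-0.014],
  [0,0,-0.006],
  [0,0,-0.004],
  [0,0,0],
  [0,0,0],
], turn=[0,0,0,0,0,0])

```text
time: 27.88
tool_pos: [0.4691, -0.0027, 0.0217]
tool_rot: [0.0, 0.962, 0.272, 0.0]
contact_force: [-0.5, 0.4, -3.1]
gripper_width: 0.737
grasp_force: 68.9
```

Emit:
play_rows([
  [0,0,-0.001],
  [0,0,-0.001],
  [0,0,0],
  [0,0,0],
], turn=[0,0,0,0])

```text
time: 28.38
tool_pos: [0.4691, -0.0027, 0.0209]
tool_rot: [-0.0, 0.962, 0.273, -0.0]
contact_force: [-6.6, -0.3, 8.7]
gripper_width: 0.738
grasp_force: 70.2
```

Emit:
play_rows([
  [0,0,0],
  [0,0,0],
  [0,0,0],
  [0,0,0.02],
  [0,0,0.05],
  [0,0,0.06],
  [0,0,0.06],
  [0,0,0.06],
], turn=[0,0,0,0,0,0,0,0], hand=0.082)

```text
time: 29.38
tool_pos: [0.4684, -0.0025, 0.2711]
tool_rot: [0.0, 0.962, 0.272, 0.0]
contact_force: [1.2, -0.7, 0.4]
gripper_width: 0.96
grasp_force: 0.0
```

Emit:
play_rows([
  [-0.01,0.04,0.02],
  [-0.01,0.05,0.02],
  [-0.01,0.05,0.02],
  [-0.01,0.05,0],
  [0,0.05,0],
  [0,0,0],
], turn=[0,0,0,0,0,0])

```text
time: 30.12
tool_pos: [0.428, 0.2399, 0.3288]
tool_rot: [-0.0, 0.961, 0.275, -0.0]
contact_force: [-0.8, -0.4, -0.6]
gripper_width: 0.957
grasp_force: 0.0
```

Run:
```python
from h import *
a=grab_frame("top")[200:370,270:500,::-1];b=grab_frame("scene")[150:350,60:460,::-1]
a=cv2.resize(a,(800,591))
cv2.imwrite("pics/f1.png",a);cv2.imwrite("pics/f2.png",cv2.resize(b,(800,400),interpolation=cv2.INTER_CUBIC))
print(tool())
```

```text
(array([428.6, 237.5, 328.9]), -58.3)
```

View pics/f1.png

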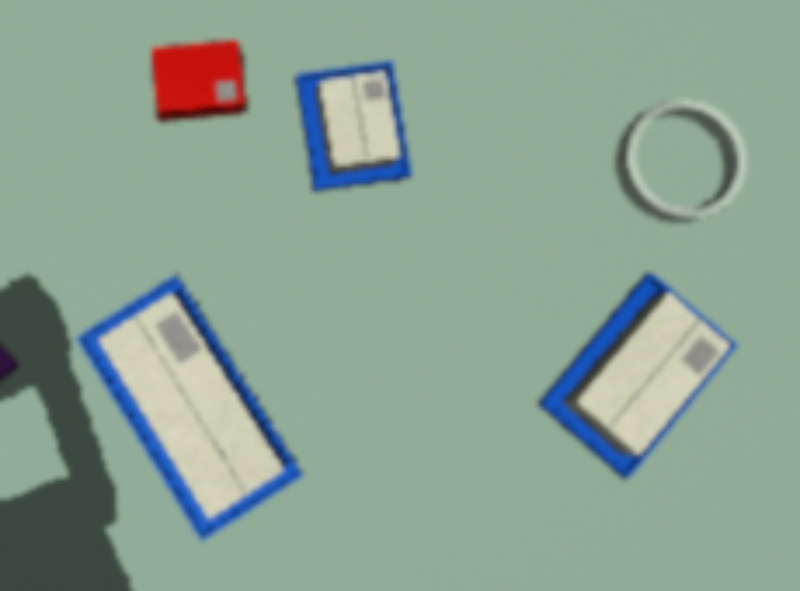

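View pics/f2.png

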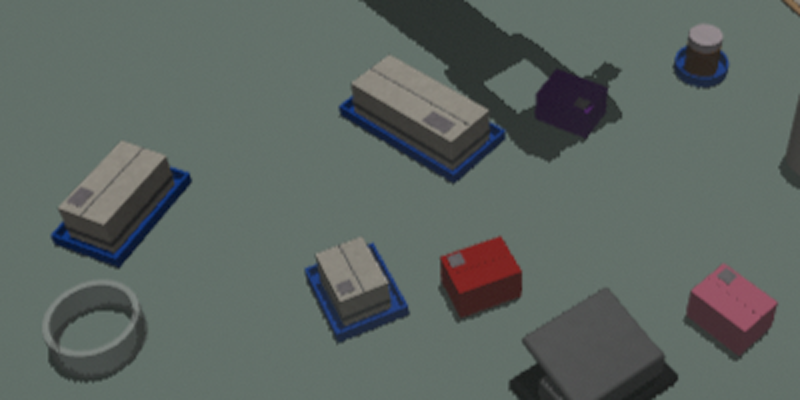

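Both views show all three cartons level inside their blue trays and the jar upright in the dish. The tape roll and bottle haven't moved, and the contact heights match the tray floors at 3 mm. Handing in.

```bash
python3 -c "
from plant import *
print(job_done())"
```

```text
the job is handed in; nothing more can be done
None
```

The job is handed in: the jar is in the round dish and each carton is flat in its matching blue tray, with the tape roll and spray bottle not touched, after about 30 s of robot time; the hand-in returned no verdict.

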